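# Pump up the grinder's hand lubricator

### The arm

A 6-joint arm with a two-finger parallel gripper is mounted at the origin on the work surface. World frame = base frame: x ahead of the robot, y to its left, z up, the work surface at z = 0. Lengths are in m, angles in degrees, forces in N, time in s.
With the tool pointing down it reaches from about 0.4 to 0.825 m from the base axis. Payload 7 kg.
Tool frame: the origin (TCP) lies between the finger pads; the fingertips stand 11 mm ahead of it and the grasp point (between the pads) lies 8 mm behind it (r.tcp_to_tips is the distance from the TCP to the fingertips, in m); x points along the fingers, y is the direction in which the jaws open and shut, and the axes are right-handed (so a half turn about x gives the same grasp; the last joint's range is limited). The gripper opens to 88 mm and grips with 3 to 60 N. Pads are 19 mm wide; open, the fingers measure 130 mm over their backs; the gripper's body (78 mm by 193 mm) begins 47 mm behind the grasp point.
Start: joints at [-48.065, 20.546, 0.682, 0, -70.136, -16.507], TCP at [0.29, -0.61, 0.238] pointing down, gripper open.
Joint ranges: [-176.03, 176.03], [-82.01, 121.73], [-58.28, 71.71], [-173.87, 95.51], [-174.79, -0.11], [-173.66, 173.66]. Speed limits (degrees/s): [136.94, 136.94, 172.46, 180, 180, 180].

### API

Orientations are given as [roll, pitch, yaw] about the fixed x, y, z axes, in that order (R = Rz(yaw) Ry(pitch) Rx(roll)).
In Python, from plant import r gives the robot as it stands.
- The arm moves only by the tool arm_command, never from a script. Its argument "plan" is a list of rows, each an object of numbers: "dx", "dy", "dz": the shift along the tool's x, y, z each as a share of 0.02 m, from -1 to 1; "wx", "wy", "wz": the turn, a rotation vector about the tool's x, y, z each as a share of 0.08 rad, from -1 to 1. In form: [{"dx": .., "dy": .., "dz": .., "wx": .., "wy": .., "wz": ..}, ...]. A call has 1 to 20 rows; each row shifts and turns the pose as measured when the row begins, along the tool's axes as they then stand; what a row does not reach is not made up. A row lasts 1/12 s, in which the tool goes at most 41.7 mm and 7.16 degrees, less where a joint would pass 70% of its speed; a pose out of reach is approached as far as the arm can. A call with a number of a shift or a turn outside -1 to 1 is refused whole. A call with a gripper value outside its range is refused whole. "fingers" is the closure, from -1 (fully open) to 1 (shut), so that 0 is half open, set as the call begins (left out, the last holds). The fingers move at their own pace and stop on an object; "force" is the grip in N (left out, the last holds). Time passes only in rows, so rows that do not move let the fingers close. It gives the time, the measured TCP pose, the force and the opening at its end, in the units of the state.
- r.get_state(): the state, without advancing time (a new reading comes with each control period).
- r.capture(name): name is "side" or "top"; returns (picture, depth): 480x640x3 uint8, red, green, blue; 480x640 float32, m along the optical axis (not along the pixel's ray), 0 where there is no reading.
- r.camera_model(name): a dict with "vertical_fov" (degrees; the focal length in pixels is half the picture's height over the tangent of half this angle, whatever the lens; pixels are square), "cx", "cy" (the principal point, pixels), "R" (3x3) and "t" (3): a world point X has camera coordinates R X + t. Camera axes: x right, y down, z forward; pixel columns grow to the right and rows downward; lengths in m; the calibration is good to about 2 mm. A picture is of the moment at which its call begins. camera_model takes no time and is no camera call.
- r.close_job(): hands the job in, once; it reports no verdict.
Trained networks look in the newest picture that a camera, given by its name, has taken for a name from the list of things; names that differ only in an ending like _2 or _b are one class to them, and where a whole thing is asked for, a point or a joint stands for the part that bears it (a point fixed in the world has none). Each returns a list of dicts, best first, with "score" (0 to 1); they miss things now and then, are a little off and sometimes report something else, mostly with a low value. They report only what shows in the picture. A call takes as long as a camera call.
- r.cut_out(camera, query): "mask" (480x640 bool, what is visible of it) and "bbox" ([left, top, width, height] in pixels, round what is visible of it).
- r.spot_point(camera, query): "centre" ([column, row] in pixels: a listed point, or the origin of a listed thing).
The state is a dict: "time_s": time; "joints": joint angles; "qd": joint speeds; "joint_torque": joint torques, N m; "tcp_pos": TCP position; "eef_rot": TCP orientation; "contact_force": force on the tool from outside, world axes, zero at the start; "moment": the same for the moment, N m; "gripper_width": finger opening in m.
Only numpy, scipy, OpenCV 4.12 (cv2) and the standard library are available. Lean on these libraries where they do the work, as an engineer would, in place of code of your own. Each camera call takes 0.05 s, during which the arm holds its last target.

### The job

Two hand grease lubricators are bolted to the bench; one is already pumped up, its indicator pin standing out. With the fingertips press the spring plunger of the other one down and let it come up again, stroke after stroke, until its indicator pin stands fully out like its neighbour's, then leave the plunger up. Only press the knob, do not pull it up; do not touch the pins, do not press the plunger of the one already done, and leave everything else on the bench where it is.

Things in the scene. Friction and masses are not known exactly. Their poses are not given: they have to be found in the camera images.
- lube_a: lubricator still to be pumped up (pin in, or nearly): a grey block on a base plate 190 x 96 mm, bolted down. Origin: plunger axis at bench level; own z up; yaw within 0.4. Along its own y: plunger at 0, fixed aluminium reservoir (62 mm across, black cap, 146 mm high) at +58 mm, indicator valve at -40 mm, copper line at -77 mm; plate from -83 to +107 mm.
- lube_b: lubricator already pumped up (pin 24 mm out), same build: a grey block on a base plate 190 x 96 mm, bolted down. Origin: plunger axis at bench level; own z up; yaw within 0.4. Along its own y: plunger at 0, fixed aluminium reservoir (62 mm across, black cap, 146 mm high) at +58 mm, indicator valve at -40 mm, copper line at -77 mm; plate from -83 to +107 mm.
- lube_a_knob (a point): top centre of the black mushroom knob (45 mm across, on a rod with visible spring coils) of the plunger to be pumped; on the lubricator's origin axis, 168 mm above the bench when up, sinking with the plunger.
- lube_b_knob (a point): the same point on the lubricator that is already pumped up, not to be pressed.
- lube_a_plunger (a joint): plunger to be pumped, in m: 0 up (at rest, within 1 mm), grows as it is pressed, 0.024 at the bottom stop. A spring (400 N/m) lifts it by itself; pressing it to the bottom takes 10 to 14 N. Needs some 4 to 8 full strokes, back to the top in between (20 mm strokes: up to 10); dabs under 10 mm pump little or nothing. Has a few mm of upward play (to -0.008) if pulled.
- lube_b_plunger (a joint): plunger of the lubricator already pumped up, in m: 0 up (at rest, within 1 mm), grows as it is pressed, 0.024 at the bottom stop. A spring (400 N/m) lifts it by itself; not to be pressed.
- lube_a_pin (a joint): how far the pin to be brought out stands out, in m: 0 in, 0.024 fully out; starts at 0 to 0.007. Each full stroke brings it 2 to 5 mm further; it stays put between strokes. Once out, a relief valve opens: more strokes do nothing and do no harm.
- lube_b_pin (a joint): the same for the lubricator already pumped up: 0.024, fully out, and it stays so.
- lube_a_pin_tip (a point): tip of the upright steel pin, 10 mm across, in the dark hex fitting (22 mm across, top 86 mm above the bench) of the indicator valve; the tip is 88 mm above the bench when in, 112 mm when fully out.
- bearing: loose ball bearing, 52 mm across, 15 mm thick, lying flat between the two lubricators; origin: centre of its underside.
- cartridge: loose white grease cartridge, 55 mm across, 225 mm tall, standing on the left; origin: centre of its underside.
- spray: loose white trigger-spray bottle, 74 mm across, 216 mm tall, standing on the right; origin: centre of its underside.
- wrench: loose open-ended spanner, 190 mm long, lying on the right; origin: at its underside, mid-length.
- tin: loose round tin, 94 mm across, 101 mm tall, standing on the far side; origin: centre of its underside.
- disc: loose brown grinding disc, 115 mm across, 6 mm thick, lying flat on the far side; origin: centre of its underside.
- brush: loose brush, 200 mm long, lying at the far left; origin: at its underside, mid-length.

How it is judged:
By the outcome, as a careful person would: the job done as asked, in the order asked, and still so for the second after the job is handed in, with the robot touching nothing.
It also fails if it takes over 51 s, if anything falls off the work surface, if the arm or the gripper's body presses on something with over 40 N, if the wrist force passes 120 N, or if a joint passes its speed limit or range.

## Working session

There is one attempt and no reset: what is moved stays moved. The work goes in short steps, Python scripts to look and compute and a tool call to move; the robot and the scene stay as the last step left them, time stands still between calls to the robot, and variables do not carry over. Pictures are saved under pics/ and viewed, and the job is handed in when it is done.

Besides the shell and the picture viewer there is one more tool, called after "Emit:" as name(argument=value, ...) on one line, values as JSON. arm_command: Moves the arm, as the interface text tells. Shift numbers are shares of 0.02 m and turn numbers shares of 0.08 rad, none past 1 either way. Its arguments: {"type":"object","properties":{"plan":{"type":"array","items":{"type":"object","properties":{"dx":{"type":"number"},"dy":{"type":"number"},"dz":{"type":"number"},"wx":{"type":"number"},"wy":{"type":"number"},"wz":{"type":"number"}}}},"fingers":{"type":"number"},"force":{"type":"number"}},"required":["plan"]}

```bash
mkdir -p pics
cat > h.py <<'E'
import numpy as np,cv2
from plant import r
def cam(n):
    m=r.camera_model(n);f=240/np.tan(np.radians(m["vertical_fov"])/2)
    return f,m["cx"],m["cy"],np.array(m["R"]),np.array(m["t"])
def unproj(n,u,v,d):
    f,cx,cy,R,t=cam(n);return R.T@(np.array([(u-cx)/f*d,(v-cy)/f*d,d])-t)
def atz(n,u,v,z):
    f,cx,cy,R,t=cam(n);c=-R.T@t;w=R.T@np.array([(u-cx)/f,(v-cy)/f,1]);return c+w*(z-c[2])/w[2]
def proj(n,X):
    f,cx,cy,R,t=cam(n);p=R@np.array(X)+t;return np.array([cx+f*p[0]/p[2],cy+f*p[1]/p[2]])
def snap(n,name):
    im,d=r.capture(n);cv2.imwrite(f"pics/{name}.png",im[:,:,::-1]);return im,d
E
python3 - <<'E'
from h import *
np.set_printoptions(precision=4,suppress=True)
for n in("top","side"):
    im,d=snap(n,n+"0")
    for q,z in(("lube_a_knob",.168),("lube_b_knob",.168),("lube_a_pin_tip",.09)):
        for k in r.spot_point(n,q):
            u,v=k["centre"];print(n,q,k["score"],u,v,atz(n,u,v,z),unproj(n,u,v,d[int(v),int(u)]))
print(r.get_state())
E
```

```text
top lube_a_knob 0.57 404.9 262.6 [ 0.4904 -0.1876  0.168 ] [ 0.4904 -0.1877  0.1677]
top lube_a_knob 0.31 217.8 245.0 [0.5303 0.2159 0.168 ] [0.5303 0.2159 0.1679]
top lube_b_knob 0.66 218.6 247.3 [0.5253 0.214  0.168 ] [0.5253 0.214  0.1681]
top lube_a_pin_tip 0.56 494.6 196.3 [ 0.6531 -0.419   0.09  ] [ 0.6722 -0.4515  0.0066]
side lube_a_knob 0.61 383.2 186.2 [ 0.4923 -0.1888  0.168 ] [ 0.4925 -0.1903  0.1673]
side lube_a_knob 0.21 235.7 286.8 [0.6472 0.2764 0.168 ] [0.7336 0.1343 0.0417]
side lube_b_knob 0.85 316.6 282.3 [0.5247 0.2234 0.168 ] [0.5249 0.2226 0.1673]
{'time_s': 0.4, 'joints': array([-48.0645,  20.5521,   0.6753,  -0.0044, -70.1366, -16.5064]), 'qd': array([-0.0335, -0.0862,  0.067 , -0.0105,  0.0489, -0.0868]), 'joint_torque': array([  0.0006, -58.1676,  29.2922,   6.9936,   0.0108,  -0.0001]), 'tcp_pos': array([ 0.2898, -0.6095,  0.2374]), 'eef_rot': array([ 89.383 ,  89.9859, 114.8107]), 'contact_force': array([0.2734, 0.3355, 0.5389]), 'moment': array([-0.0318,  0.0485, -0.0085]), 'gripper_width': 0.0875515339733116}
```

View pics/top0.png

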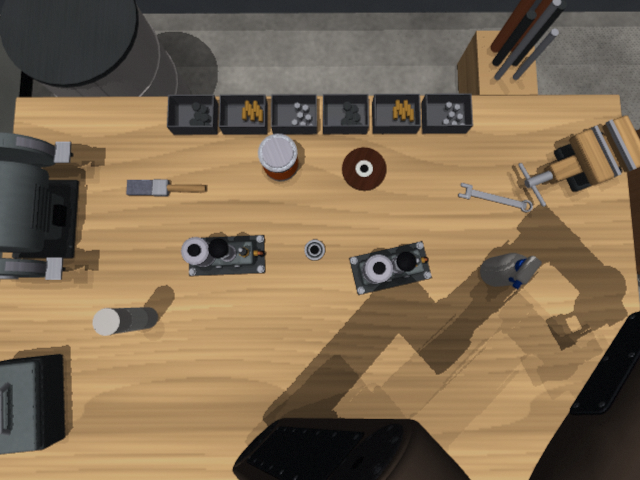

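View pics/side0.png

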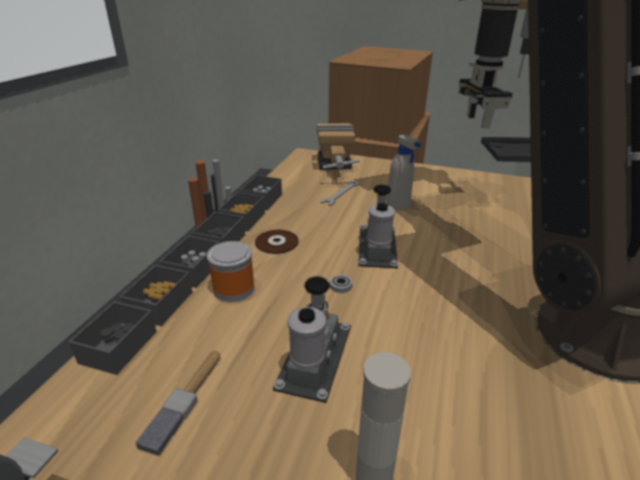

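The two lubricators stand at top pixels (218,247) and (405,262). I'll zoom in on both to see which pin is out.

Run:
```python
from h import *
np.set_printoptions(precision=4,suppress=True,linewidth=150)
im=cv2.imread("pics/top0.png");im2,d=r.capture("top")
a=cv2.resize(im[220:300,170:270],(400,320),interpolation=cv2.INTER_CUBIC);b=cv2.resize(im[220:300,340:440],(400,320),interpolation=cv2.INTER_CUBIC)
cv2.imwrite("pics/z0.png",np.hstack([a,b]))
for (u0,u1,v0,v1) in((170,270,230,280),(345,435,235,298)):
    P=np.array([unproj("top",u,v,d[v,u]) for u in range(u0,u1) for v in range(v0,v1)])
    for lo,hi in((.16,.175),(.14,.15),(.105,.116),(.095,.105),(.08,.095)):
        s=P[(P[:,2]>lo)&(P[:,2]<hi)];print(lo,len(s),s.mean(0) if len(s) else'', np.ptp(s,axis=0) if len(s) else'')
        if len(s)<40 and len(s):print(s)
```

```text
Traceback (most recent call last):
  File "h.py", line 7, in unproj
    f,cx,cy,R,t=cam(n);return R.T@(np.array([(u-cx)/f*d,(v-cy)/f*d,d])-t)
                ~~~^^^
  File "h.py", line 4, in cam
    m=r.camera_model(n);f=240/np.tan(np.radians(m["vertical_fov"])/2)
ValueError: time passes only in moves, steps and waits
```

View pics/z0.png

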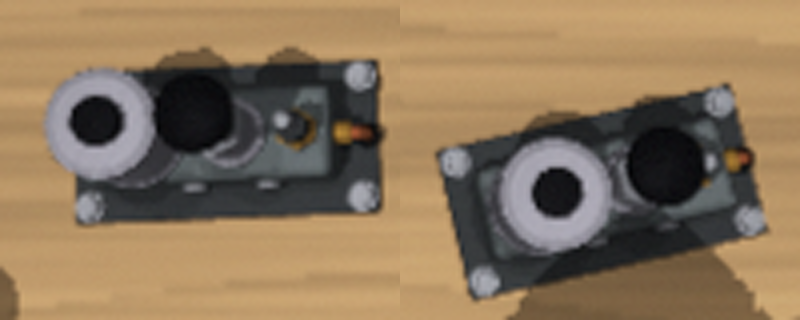

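```bash
sed -i 's/^def cam(n):/import functools\n@functools.lru_cache(None)\ndef cam(n):/' h.py
python3 - <<'E'
from h import *
np.set_printoptions(precision=4,suppress=True,linewidth=150)
im2,d=r.capture("top")
for (u0,u1,v0,v1) in((170,270,230,280),(345,435,235,298)):
    P=np.array([unproj("top",u,v,d[v,u]) for u in range(u0,u1) for v in range(v0,v1)])
    for lo,hi in((.16,.175),(.14,.15),(.105,.116),(.095,.105),(.08,.095)):
        s=P[(P[:,2]>lo)&(P[:,2]<hi)];print(lo,len(s),s.mean(0) if len(s) else'', np.ptp(s,axis=0) if len(s) else'')
        if len(s)<20 and len(s):print(s)
im=cv2.imread("pics/side0.png")
a=cv2.resize(im[270:400,270:360],(332,480),interpolation=cv2.INTER_CUBIC);b=cv2.resize(im[175:275,350:419],(331,480),interpolation=cv2.INTER_CUBIC)
cv2.imwrite("pics/z1.png",np.hstack([a,b]))
E
```

```text
0.16 298 [0.5239 0.2159 0.1658] [0.0421 0.0416 0.0131]
0.14 124 [0.5218 0.2741 0.1454] [0.038  0.0312 0.0091]
0.105 78 [0.5174 0.2121 0.1103] [0.0459 0.0955 0.0101]
0.095 32 [0.5129 0.2211 0.1   ] [0.0397 0.0923 0.0093]
0.08 72 [0.5156 0.2088 0.0863] [0.0513 0.1141 0.0145]
0.16 308 [ 0.4931 -0.1914  0.1657] [0.0414 0.042  0.0112]
0.14 126 [ 0.4807 -0.1351  0.1459] [0.0264 0.0345 0.0094]
0.105 33 [ 0.488  -0.1775  0.1093] [0.0452 0.0777 0.0083]
0.095 15 [ 0.475  -0.1449  0.0998] [0.041  0.084  0.0093]
[[ 0.4841 -0.1062  0.098 ]
 [ 0.482  -0.1064  0.0954]
 [ 0.4724 -0.1079  0.1021]
 [ 0.4678 -0.1101  0.1024]
 [ 0.4634 -0.1127  0.0989]
 [ 0.4609 -0.1145  0.1033]
 [ 0.4566 -0.1197  0.096 ]
 [ 0.4541 -0.1236  0.1018]
 [ 0.4951 -0.1751  0.1007]
 [ 0.4931 -0.1755  0.0978]
 [ 0.4837 -0.1772  0.0998]
 [ 0.4794 -0.1824  0.0957]
 [ 0.4788 -0.1831  0.1047]
 [ 0.4769 -0.189   0.0969]
 [ 0.4765 -0.1902  0.1033]]
0.08 61 [ 0.4906 -0.1925  0.087 ] [0.0605 0.1336 0.0138]
```

View pics/z1.png

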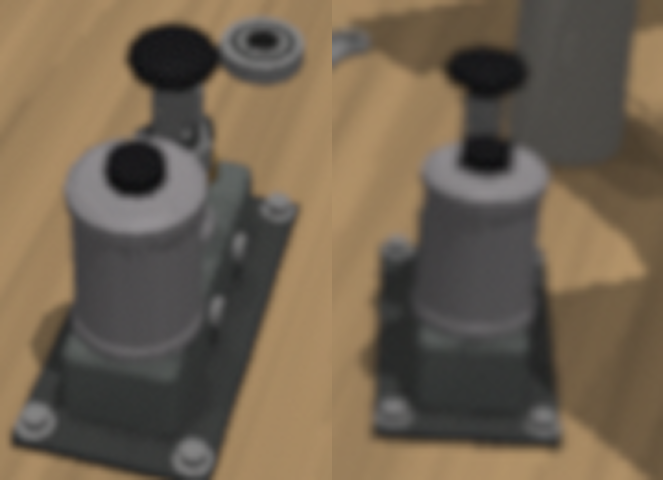

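Run:
```python
from h import *
np.set_printoptions(precision=4,suppress=True,linewidth=150)
im2,d=r.capture("top")
P=np.array([np.r_[unproj("top",u,v,d[v,u]),u,v] for u in range(170,440) for v in range(225,300)])
for c in((.525,.176),(.5017,-.2305)):
    s=P[(np.hypot(P[:,0]-c[0],P[:,1]-c[1])<.016)&(P[:,2]<.13)];s=s[np.argsort(-s[:,2])];print(s[:14])
for n,c in(("B",(.525,.176)),("A",(.5017,-.2305))):
    print(n,[proj("top",(*c,z)) for z in(.086,.09,.112)])
```

```text
[[  0.5227   0.1766   0.116  240.     251.    ]
 [  0.5296   0.1768   0.1154 240.     248.    ]
 [  0.5252   0.1792   0.1141 239.     250.    ]
 [  0.5252   0.1725   0.1136 242.     250.    ]
 [  0.5276   0.1749   0.1134 241.     249.    ]
 [  0.5276   0.1795   0.113  239.     249.    ]
 [  0.5231   0.1796   0.112  239.     251.    ]
 [  0.5254   0.1773   0.112  240.     250.    ]
 [  0.5278   0.1774   0.1118 240.     249.    ]
 [  0.53     0.1752   0.1117 241.     248.    ]
 [  0.5255   0.1752   0.1112 241.     250.    ]
 [  0.5278   0.173    0.1109 242.     249.    ]
 [  0.5235   0.1755   0.1089 241.     251.    ]
 [  0.5235   0.1733   0.1086 242.     251.    ]]
[[  0.4957  -0.2299   0.0913 417.     263.    ]
 [  0.505   -0.2302   0.0912 417.     259.    ]
 [  0.5027  -0.2303   0.0905 417.     260.    ]
 [  0.5097  -0.233    0.09   418.     257.    ]
 [  0.5098  -0.2308   0.0893 417.     257.    ]
 [  0.4982  -0.2304   0.0891 417.     262.    ]
 [  0.5005  -0.2329   0.0891 418.     261.    ]
 [  0.5028  -0.2353   0.089  419.     260.    ]
 [  0.5052  -0.2331   0.0888 418.     259.    ]
 [  0.5052  -0.2378   0.0886 420.     259.    ]
 [  0.5052  -0.2354   0.0886 419.     259.    ]
 [  0.5006  -0.2355   0.0876 419.     261.    ]
 [  0.4936  -0.233    0.0875 418.     264.    ]
 [  0.496   -0.2377   0.0873 420.     263.    ]]
B [array([242.4607, 251.4033]), array([242.1767, 251.2197]), array([240.5761, 250.1856])]
A [array([416.6936, 260.6024]), array([417.0536, 260.4523]), array([419.0825, 259.607 ])]
```

```bash
cat >> h.py <<'E'
from scipy.spatial.transform import Rotation as Ro
def tool():
    s=r.get_state();return s,Ro.from_euler('xyz',s['eef_rot'],degrees=True).as_matrix()
def go(target,yawjaw=None):
    s,M=tool();e=M.T@(np.array(target)-s['tcp_pos']);print("t",s['time_s'],"pos",s['tcp_pos'],"F",s['contact_force'],"w",s['gripper_width'])
    print("rows xyz(units)",e/.02);print("axes",M.round(3).tolist())
    if yawjaw is not None:
        y=np.array([np.cos(yawjaw),np.sin(yawjaw),0]);
        if y@M[:,1]<0:y=-y
        x=np.array([0,0,-1.]);D=np.c_[x,y,np.cross(x,y)]
        print("rotvec units",Ro.from_matrix(M.T@D).as_rotvec()/.08)
E
python3 - <<'E'
from h import *
np.set_printoptions(precision=4,suppress=True,linewidth=150)
go((.4925,-.1905,.30),np.radians(12.4))
s=r.get_state();print(r.spot_point("top","spray"))
for q in("spray","bearing"):
    for k in r.spot_point("top",q)[:2]:print(q,k["score"],atz("top",*k["centre"],0))
E
```

```text
t 0.55 pos [ 0.2898 -0.6096  0.2376] F [-0.1478 -0.5783  0.2143] w 0.0874636743248906
rows xyz(units) [-3.1213 14.572  18.1507]
axes [[-0.0, -0.429, 0.903], [0.0, 0.903, 0.429], [-1.0, 0.0, 0.0]]
rotvec units [-16.7926   0.0006  -0.0006]
[{'centre': [493.7, 272.2], 'score': 0.6}]
spray 0.6 [ 0.4791 -0.4409  0.    ]
bearing 0.63 [0.5409 0.008  0.    ]
```

Emit:
arm_command(plan=[{"dx": -1}, {"dx": -1}, {"dx": -1}, {"dx": -0.5}], fingers=1, force=20)

```text
schema error: expected keys dx, dy, dz, wx, wy, wz
```

Emit:
arm_command(plan=[{"dx": -1, "dy": 0, "dz": 0, "wx": 0, "wy": 0, "wz": 0}, {"dx": -1, "dy": 0, "dz": 0, "wx": 0, "wy": 0, "wz": 0}, {"dx": -1, "dy": 0, "dz": 0, "wx": 0, "wy": 0, "wz": 0}, {"dx": -0.5, "dy": 0, "dz": 0, "wx": 0, "wy": 0, "wz": 0}], fingers=1, force=20)

```text
time_s: 1.03
tcp_pos: [0.2889, -0.6081, 0.306]
eef_rot: [98.4, 89.6, 123.8]
contact_force: [-0.7, -0.3, 1.0]
gripper_width: 0.0666
```

Emit:
arm_command(plan=[{"dx": 0, "dy": 0.73, "dz": 0.91, "wx": 0, "wy": 0, "wz": 0}, {"dx": 0, "dy": 0.73, "dz": 0.91, "wx": 0, "wy": 0, "wz": 0}, {"dx": 0, "dy": 0.73, "dz": 0.91, "wx": 0, "wy": 0, "wz": 0}, {"dx": 0, "dy": 0.73, "dz": 0.91, "wx": 0, "wy": 0, "wz": 0}, {"dx": 0, "dy": 0.73, "dz": 0.91, "wx": 0, "wy": 0, "wz": 0}, {"dx": 0, "dy": 0.73, "dz": 0.91, "wx": 0, "wy": 0, "wz": 0}, {"dx": 0, "dy": 0.73, "dz": 0.91, "wx": 0, "wy": 0, "wz": 0}, {"dx": 0, "dy": 0.73, "dz": 0.91, "wx": 0, "wy": 0, "wz": 0}, {"dx": 0, "dy": 0.73, "dz": 0.91, "wx": 0, "wy": 0, "wz": 0}, {"dx": 0, "dy": 0.73, "dz": 0.91, "wx": 0, "wy": 0, "wz": 0}, {"dx": 0, "dy": 0.73, "dz": 0.91, "wx": 0, "wy": 0, "wz": 0}, {"dx": 0, "dy": 0.73, "dz": 0.91, "wx": 0, "wy": 0, "wz": 0}, {"dx": 0, "dy": 0.73, "dz": 0.91, "wx": 0, "wy": 0, "wz": 0}, {"dx": 0, "dy": 0.73, "dz": 0.91, "wx": 0, "wy": 0, "wz": 0}, {"dx": 0, "dy": 0.73, "dz": 0.91, "wx": 0, "wy": 0, "wz": 0}, {"dx": 0, "dy": 0.73, "dz": 0.91, "wx": 0, "wy": 0, "wz": 0}, {"dx": 0, "dy": 0.73, "dz": 0.91, "wx": 0, "wy": 0, "wz": 0}, {"dx": 0, "dy": 0.73, "dz": 0.91, "wx": 0, "wy": 0, "wz": 0}])

```text
time_s: 2.53
tcp_pos: [0.4776, -0.2163, 0.3066]
eef_rot: [56.7, 89.7, 81.7]
contact_force: [1.1, -0.3, -0.1]
gripper_width: 0.0001
```

Emit:
arm_command(plan=[{"dx": 0, "dy": 0, "dz": 0, "wx": -1, "wy": 0, "wz": 0}, {"dx": 0, "dy": 0, "dz": 0, "wx": -1, "wy": 0, "wz": 0}, {"dx": 0, "dy": 0, "dz": 0, "wx": -1, "wy": 0, "wz": 0}, {"dx": 0, "dy": 0, "dz": 0, "wx": -1, "wy": 0, "wz": 0}, {"dx": 0, "dy": 0, "dz": 0, "wx": -1, "wy": 0, "wz": 0}, {"dx": 0, "dy": 0, "dz": 0, "wx": -1, "wy": 0, "wz": 0}, {"dx": 0, "dy": 0, "dz": 0, "wx": -1, "wy": 0, "wz": 0}, {"dx": 0, "dy": 0, "dz": 0, "wx": -1, "wy": 0, "wz": 0}, {"dx": 0, "dy": 0, "dz": 0, "wx": -1, "wy": 0, "wz": 0}, {"dx": 0, "dy": 0, "dz": 0, "wx": -1, "wy": 0, "wz": 0}, {"dx": 0, "dy": 0, "dz": 0, "wx": -1, "wy": 0, "wz": 0}, {"dx": 0, "dy": 0, "dz": 0, "wx": -1, "wy": 0, "wz": 0}, {"dx": 0, "dy": 0, "dz": 0, "wx": -1, "wy": 0, "wz": 0}, {"dx": 0, "dy": 0, "dz": 0, "wx": -1, "wy": 0, "wz": 0}, {"dx": 0, "dy": 0, "dz": 0, "wx": -1, "wy": 0, "wz": 0}, {"dx": 0, "dy": 0, "dz": 0, "wx": -1, "wy": 0, "wz": 0}, {"dx": 0, "dy": 0, "dz": 0, "wx": -0.8, "wy": 0, "wz": 0}])

```text
time_s: 3.95
tcp_pos: [0.4783, -0.2095, 0.3033]
eef_rot: [-28.0, 89.5, 78.0]
contact_force: [0.0, 0.4, 0.5]
gripper_width: 0.0005
```

Run:
```python
from h import *
np.set_printoptions(precision=4,suppress=True,linewidth=150)
go((.4925,-.1905,.20),np.radians(12.4));print(r.get_state()['joints'],r.tcp_to_tips)
```

```text
t 3.95 pos [ 0.4783 -0.2095  0.3033] F [0.0432 0.3557 0.5367] w 0.0005204893263404476
rows xyz(units) [ 5.1755 -0.925   0.6753]
axes [[0.002, -0.961, -0.276], [0.009, -0.276, 0.961], [-1.0, -0.004, 0.008]]
rotvec units [0.7889 0.0992 0.0488]
[ -2.4801   3.9022 -11.9943  -0.52   -74.0205  18.639 ] 0.011
```

Emit:
arm_command(plan=[{"dx": 0, "dy": -0.46, "dz": 0.34, "wx": 0.8, "wy": 0.1, "wz": 0}, {"dx": 0, "dy": -0.46, "dz": 0.34, "wx": 0, "wy": 0, "wz": 0}, {"dx": 1, "dy": 0, "dz": 0, "wx": 0, "wy": 0, "wz": 0}, {"dx": 1, "dy": 0, "dz": 0, "wx": 0, "wy": 0, "wz": 0}, {"dx": 1, "dy": 0, "dz": 0, "wx": 0, "wy": 0, "wz": 0}, {"dx": 1, "dy": 0, "dz": 0, "wx": 0, "wy": 0, "wz": 0}, {"dx": 0.8, "dy": 0, "dz": 0, "wx": 0, "wy": 0, "wz": 0}, {"dx": 0, "dy": 0, "dz": 0, "wx": 0, "wy": 0, "wz": 0}])

```text
time_s: 4.62
tcp_pos: [0.4961, -0.1886, 0.2046]
eef_rot: [-89.3, 89.5, 13.8]
contact_force: [-1.5, -0.3, -0.4]
gripper_width: 0.0004
```

Run:
```python
from h import *
np.set_printoptions(precision=4,suppress=True,linewidth=150)
go((.4925,-.1905,.179),np.radians(12.4))
im,d=snap("side","s2");i2,_=snap("top","t2")
cv2.imwrite("pics/z2.png",np.hstack([cv2.resize(im[120:280,320:440],(360,480),interpolation=cv2.INTER_CUBIC),cv2.resize(i2[200:320,350:460],(440,480),interpolation=cv2.INTER_CUBIC)])[:,:,::-1])
```

```text
t 4.6167 pos [ 0.4961 -0.1886  0.2046] F [-1.4765 -0.2942 -0.4078] w 0.0003866169684512826
rows xyz(units) [ 1.2764  0.2097 -0.0516]
axes [[0.009, -0.974, -0.226], [0.002, -0.226, 0.974], [-1.0, -0.009, 0.0]]
rotvec units [0.149  0.0022 0.1153]
```

View pics/z2.png

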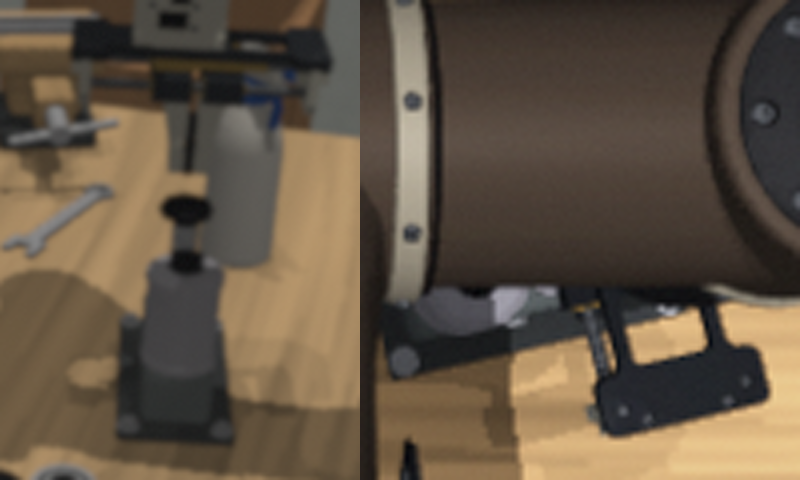

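The side crop shows the closed fingers at (187,170), directly above the knob at (187,207). Pressing now.

Emit:
arm_command(plan=[{"dx": 0.6, "dy": 0.2, "dz": -0.05, "wx": 0, "wy": 0, "wz": 0.1}, {"dx": 0.6, "dy": 0, "dz": 0, "wx": 0, "wy": 0, "wz": 0}, {"dx": 0, "dy": 0, "dz": 0, "wx": 0, "wy": 0, "wz": 0}])

```text
time_s: 4.97
tcp_pos: [0.4967, -0.1913, 0.1865]
eef_rot: [-113.9, 89.4, -10.7]
contact_force: [-1.7, 0.0, -0.5]
gripper_width: 0.0005
```

Emit:
arm_command(plan=[{"dx": 0.5, "dy": 0, "dz": 0, "wx": 0, "wy": 0, "wz": 0}, {"dx": 0.4, "dy": 0, "dz": 0, "wx": 0, "wy": 0, "wz": 0}, {"dx": 0, "dy": 0, "dz": 0, "wx": 0, "wy": 0, "wz": 0}])

```text
time_s: 5.22
tcp_pos: [0.4987, -0.1918, 0.1705]
eef_rot: [-115.0, 89.1, -11.8]
contact_force: [-1.2, 1.9, 3.6]
gripper_width: 0.0004
```

Emit:
arm_command(plan=[{"dx": 0.5, "dy": 0, "dz": 0, "wx": 0, "wy": 0, "wz": 0.1}, {"dx": 0.4, "dy": 0, "dz": 0, "wx": 0, "wy": 0, "wz": 0.1}, {"dx": 0, "dy": 0, "dz": 0, "wx": 0, "wy": 0, "wz": 0}])

```text
time_s: 5.47
tcp_pos: [0.4995, -0.1921, 0.1558]
eef_rot: [179.7, 89.5, -77.0]
contact_force: [-3.8, 2.5, 9.0]
gripper_width: 0.0008
```

Run:
```python
from h import *
np.set_printoptions(precision=4,suppress=True,linewidth=150)
go((.4925,-.1905,.155),np.radians(12.4))
```

```text
t 5.4667 pos [ 0.4995 -0.1921  0.1558] F [-3.7699  2.5233  8.9691] w 0.0007557167595271454
rows xyz(units) [0.04   0.3206 0.1573]
axes [[0.002, -0.973, -0.231], [-0.008, -0.231, 0.973], [-1.0, 0.0, -0.008]]
rotvec units [ 0.2066 -0.1033  0.0003]
```

Emit:
arm_command(plan=[{"dx": 0.12, "dy": 0, "dz": 0, "wx": 0, "wy": 0, "wz": 0}, {"dx": 0.12, "dy": 0, "dz": 0, "wx": 0, "wy": 0, "wz": 0}])

```text
time_s: 5.63
tcp_pos: [0.4996, -0.1922, 0.1547]
eef_rot: [-177.6, 89.4, -74.2]
contact_force: [-12.3, 8.1, 31.4]
gripper_width: 0.0007
```

Emit:
arm_command(plan=[{"dx": -0.7, "dy": 0, "dz": 0, "wx": 0, "wy": 0, "wz": 0}, {"dx": -0.7, "dy": 0, "dz": 0, "wx": 0, "wy": 0, "wz": 0}, {"dx": -0.4, "dy": 0.3, "dz": 0.1, "wx": 0.2, "wy": -0.1, "wz": 0}, {"dx": 0, "dy": 0, "dz": 0, "wx": 0, "wy": 0, "wz": 0}])

```text
time_s: 5.97
tcp_pos: [0.4943, -0.1912, 0.1943]
eef_rot: [-123.5, 89.7, -21.0]
contact_force: [1.5, 0.1, 0.2]
gripper_width: 0.0004
```

Run:
```python
from h import *
np.set_printoptions(precision=4,suppress=True,linewidth=150)
go((.4925,-.1905,.155),np.radians(12.4))
```

```text
t 5.9667 pos [ 0.4943 -0.1912  0.1943] F [1.488  0.0875 0.1892] w 0.00040395937132968354
rows xyz(units) [1.9649 0.0896 0.0614]
axes [[0.005, -0.976, -0.217], [-0.002, -0.217, 0.976], [-1.0, -0.004, -0.003]]
rotvec units [ 0.0256 -0.0337  0.0509]
```

The first full stroke reached the bottom stop at TCP z ≈ 0.155 m, with the force jumping to 31 N. I'll repeat slightly more gently.

Emit:
arm_command(plan=[{"dx": 0.7, "dy": 0.08, "dz": 0.06, "wx": 0, "wy": 0, "wz": 0.05}, {"dx": 0.7, "dy": 0.05, "dz": 0, "wx": 0, "wy": 0, "wz": 0.05}, {"dx": 0.45, "dy": 0.05, "dz": 0, "wx": 0, "wy": 0, "wz": 0}, {"dx": 0, "dy": 0, "dz": 0, "wx": 0, "wy": 0, "wz": 0}])

```text
time_s: 6.3
tcp_pos: [0.4936, -0.1908, 0.159]
eef_rot: [-125.0, 89.5, -22.6]
contact_force: [-2.6, 0.6, 8.4]
gripper_width: 0.0003
```

Emit:
arm_command(plan=[{"dx": 0.15, "dy": 0, "dz": 0, "wx": 0, "wy": 0, "wz": 0}, {"dx": 0.05, "dy": 0, "dz": 0, "wx": 0, "wy": 0, "wz": 0}, {"dx": -0.7, "dy": 0, "dz": 0, "wx": 0, "wy": 0, "wz": 0}, {"dx": -0.7, "dy": 0, "dz": 0, "wx": 0, "wy": 0, "wz": 0}, {"dx": -0.1, "dy": 0, "dz": 0, "wx": 0, "wy": 0, "wz": 0}, {"dx": 0, "dy": 0, "dz": 0, "wx": 0, "wy": 0, "wz": 0}])

```text
time_s: 6.8
tcp_pos: [0.4934, -0.1908, 0.1848]
eef_rot: [-121.2, 89.5, -18.8]
contact_force: [0.3, 1.0, -0.5]
gripper_width: 0.0002
```

Run:
```python
from h import *
np.set_printoptions(precision=4,suppress=True,linewidth=150)
go((.4925,-.1905,.155),np.radians(12.4))
```

```text
t 6.8 pos [ 0.4934 -0.1908  0.1848] F [ 0.2832  0.9619 -0.5049] w 0.0001984486963753815
rows xyz(units) [1.4874 0.0501 0.0305]
axes [[0.008, -0.977, -0.215], [-0.003, -0.215, 0.977], [-1.0, -0.007, -0.005]]
rotvec units [ 0.005  -0.0568  0.0937]
```

Emit:
arm_command(plan=[{"dx": 0.6, "dy": 0.05, "dz": 0, "wx": 0, "wy": -0.05, "wz": 0.09}, {"dx": 0.5, "dy": 0.05, "dz": 0, "wx": 0, "wy": 0, "wz": 0}, {"dx": 0.3, "dy": 0, "dz": 0, "wx": 0, "wy": 0, "wz": 0}, {"dx": 0.1, "dy": 0, "dz": 0, "wx": 0, "wy": 0, "wz": 0}, {"dx": 0, "dy": 0, "dz": 0, "wx": 0, "wy": 0, "wz": 0}])

```text
time_s: 7.22
tcp_pos: [0.4936, -0.1913, 0.155]
eef_rot: [-117.7, 89.7, -15.1]
contact_force: [-5.4, 5.0, 17.1]
gripper_width: 0.0003
```

Emit:
arm_command(plan=[{"dx": -0.7, "dy": 0, "dz": 0, "wx": 0, "wy": 0, "wz": 0}, {"dx": -0.7, "dy": 0, "dz": 0, "wx": 0, "wy": 0, "wz": 0}, {"dx": -0.1, "dy": 0, "dz": 0, "wx": 0, "wy": 0, "wz": 0}, {"dx": 0, "dy": 0, "dz": 0, "wx": 0, "wy": 0, "wz": 0}])

```text
time_s: 7.55
tcp_pos: [0.4922, -0.191, 0.1805]
eef_rot: [-132.6, 89.9, -30.1]
contact_force: [0.0, -0.0, -0.7]
gripper_width: 0.0003
```

Emit:
arm_command(plan=[{"dx": 0.5, "dy": 0.05, "dz": 0, "wx": 0, "wy": 0, "wz": 0}, {"dx": 0.4, "dy": 0.05, "dz": 0, "wx": 0, "wy": 0, "wz": 0}, {"dx": 0.3, "dy": 0, "dz": 0, "wx": 0, "wy": 0, "wz": 0}, {"dx": 0.1, "dy": 0, "dz": 0, "wx": 0, "wy": 0, "wz": 0}, {"dx": 0, "dy": 0, "dz": 0, "wx": 0, "wy": 0, "wz": 0}])

```text
time_s: 7.97
tcp_pos: [0.4923, -0.1914, 0.1551]
eef_rot: [-124.2, 89.6, -21.5]
contact_force: [-2.8, 2.3, 9.6]
gripper_width: 0.0001
```

Emit:
arm_command(plan=[{"dx": -0.7, "dy": 0, "dz": 0, "wx": 0, "wy": 0, "wz": 0}, {"dx": -0.7, "dy": 0, "dz": 0, "wx": 0, "wy": 0, "wz": 0}, {"dx": -0.2, "dy": 0, "dz": 0, "wx": 0, "wy": 0, "wz": 0}, {"dx": 0, "dy": 0, "dz": 0, "wx": 0, "wy": 0, "wz": 0}])

```text
time_s: 8.3
tcp_pos: [0.4906, -0.1909, 0.1825]
eef_rot: [-141.8, 89.8, -39.1]
contact_force: [0.1, -0.4, 0.2]
gripper_width: 0.0005
```

Run:
```python
from h import *
np.set_printoptions(precision=4,suppress=True,linewidth=150)
go((.4925,-.1905,.155),np.radians(12.4))
```

```text
t 8.3 pos [ 0.4906 -0.1909  0.1825] F [ 0.0565 -0.3888  0.1656] w 0.00048203478203400515
rows xyz(units) [ 1.3758 -0.0969  0.0002]
axes [[0.002, -0.976, -0.22], [-0.002, -0.22, 0.976], [-1.0, -0.002, -0.002]]
rotvec units [ 0.0639 -0.0265  0.021 ]
```

Emit:
arm_command(plan=[{"dx": 0.6, "dy": -0.05, "dz": 0, "wx": 0.05, "wy": 0, "wz": 0}, {"dx": 0.4, "dy": 0, "dz": 0, "wx": 0, "wy": 0, "wz": 0}, {"dx": 0.3, "dy": 0, "dz": 0, "wx": 0, "wy": 0, "wz": 0}, {"dx": 0.12, "dy": 0, "dz": 0, "wx": 0, "wy": 0, "wz": 0}, {"dx": 0, "dy": 0, "dz": 0, "wx": 0, "wy": 0, "wz": 0}])

```text
time_s: 8.72
tcp_pos: [0.4919, -0.1911, 0.1552]
eef_rot: [-152.5, 89.7, -49.9]
contact_force: [-2.3, 2.4, 8.9]
gripper_width: 0.0006
```

Emit:
arm_command(plan=[{"dx": -0.7, "dy": 0, "dz": 0, "wx": 0, "wy": 0, "wz": 0}, {"dx": -0.7, "dy": 0, "dz": 0, "wx": 0, "wy": 0, "wz": 0}, {"dx": -0.2, "dy": 0, "dz": 0, "wx": 0, "wy": 0, "wz": 0}, {"dx": 0, "dy": 0, "dz": 0, "wx": 0, "wy": 0, "wz": 0}])

```text
time_s: 9.05
tcp_pos: [0.4904, -0.1905, 0.1833]
eef_rot: [157.2, 89.8, -100.2]
contact_force: [-0.6, -0.6, 0.4]
gripper_width: 0.0005
```

Emit:
arm_command(plan=[{"dx": 0.6, "dy": 0.02, "dz": 0, "wx": 0, "wy": 0, "wz": 0}, {"dx": 0.4, "dy": 0.02, "dz": 0, "wx": 0, "wy": 0, "wz": 0}, {"dx": 0.3, "dy": 0, "dz": 0, "wx": 0, "wy": 0, "wz": 0}, {"dx": 0.1, "dy": 0, "dz": 0, "wx": 0, "wy": 0, "wz": 0}, {"dx": 0, "dy": 0, "dz": 0, "wx": 0, "wy": 0, "wz": 0}])

```text
time_s: 9.47
tcp_pos: [0.491, -0.1908, 0.155]
eef_rot: [-169.6, 89.7, -66.8]
contact_force: [-2.5, 3.3, 12.6]
gripper_width: 0.0007
```

Emit:
arm_command(plan=[{"dx": -0.7, "dy": 0, "dz": 0, "wx": 0, "wy": 0, "wz": 0}, {"dx": -0.7, "dy": 0, "dz": 0, "wx": 0, "wy": 0, "wz": 0}, {"dx": -0.2, "dy": 0, "dz": 0, "wx": 0, "wy": 0, "wz": 0}, {"dx": 0, "dy": 0, "dz": 0, "wx": 0, "wy": 0, "wz": 0}])

```text
time_s: 9.8
tcp_pos: [0.4893, -0.1903, 0.1827]
eef_rot: [130.3, 89.7, -126.9]
contact_force: [-0.3, -0.0, -0.3]
gripper_width: 0.0005
```

Run:
```python
from h import *
np.set_printoptions(precision=4,suppress=True,linewidth=150)
go((.4925,-.1905,.155),np.radians(12.4))
```

```text
t 9.8 pos [ 0.4893 -0.1903  0.1827] F [-0.3145 -0.0218 -0.2766] w 0.0005246040474218656
rows xyz(units) [ 1.386  -0.1592 -0.0397]
axes [[-0.003, -0.975, -0.221], [-0.004, -0.221, 0.975], [-1.0, 0.004, -0.003]]
rotvec units [ 0.0793 -0.0433 -0.0507]
```

Emit:
arm_command(plan=[{"dx": 0.6, "dy": -0.12, "dz": -0.03, "wx": 0.07, "wy": 0, "wz": 0}, {"dx": 0.4, "dy": 0, "dz": 0, "wx": 0, "wy": 0, "wz": 0}, {"dx": 0.3, "dy": 0, "dz": 0, "wx": 0, "wy": 0, "wz": 0}, {"dx": 0.12, "dy": 0, "dz": 0, "wx": 0, "wy": 0, "wz": 0}, {"dx": 0, "dy": 0, "dz": 0, "wx": 0, "wy": 0, "wz": 0}])

```text
time_s: 10.22
tcp_pos: [0.4919, -0.1907, 0.1552]
eef_rot: [146.7, 89.6, -110.7]
contact_force: [-3.0, 2.7, 9.0]
gripper_width: 0.0003
```

Emit:
arm_command(plan=[{"dx": -0.7, "dy": 0, "dz": 0, "wx": 0, "wy": 0, "wz": 0}, {"dx": -0.7, "dy": 0, "dz": 0, "wx": 0, "wy": 0, "wz": 0}, {"dx": -0.2, "dy": 0, "dz": 0, "wx": 0, "wy": 0, "wz": 0}, {"dx": 0, "dy": 0, "dz": 0, "wx": 0, "wy": 0, "wz": 0}])

```text
time_s: 10.55
tcp_pos: [0.4908, -0.1901, 0.1837]
eef_rot: [119.7, 89.5, -137.7]
contact_force: [0.1, -0.2, -1.0]
gripper_width: 0.0002
```

Emit:
arm_command(plan=[{"dx": 0.6, "dy": 0, "dz": 0, "wx": 0, "wy": 0, "wz": 0}, {"dx": 0.4, "dy": 0, "dz": 0, "wx": 0, "wy": 0, "wz": 0}, {"dx": 0.3, "dy": 0, "dz": 0, "wx": 0, "wy": 0, "wz": 0}, {"dx": 0.11, "dy": 0, "dz": 0, "wx": 0, "wy": 0, "wz": 0}, {"dx": 0, "dy": 0, "dz": 0, "wx": 0, "wy": 0, "wz": 0}])

```text
time_s: 10.97
tcp_pos: [0.4915, -0.1904, 0.1551]
eef_rot: [135.4, 89.5, -121.9]
contact_force: [-1.7, 2.5, 10.1]
gripper_width: 0.0005
```

Emit:
arm_command(plan=[{"dx": -0.7, "dy": 0, "dz": 0, "wx": 0, "wy": 0, "wz": 0}, {"dx": -0.7, "dy": 0, "dz": 0, "wx": 0, "wy": 0, "wz": 0}, {"dx": -0.2, "dy": 0, "dz": 0, "wx": 0, "wy": 0, "wz": 0}, {"dx": 0, "dy": 0, "dz": 0, "wx": 0, "wy": 0, "wz": 0}])

```text
time_s: 11.3
tcp_pos: [0.4902, -0.1899, 0.1835]
eef_rot: [112.5, 89.3, -144.7]
contact_force: [0.4, -0.7, -0.8]
gripper_width: 0.0002
```

Run:
```python
from h import *
np.set_printoptions(precision=4,suppress=True,linewidth=150)
go((.4925,-.1905,.155),np.radians(12.4))
```

```text
t 11.3 pos [ 0.4902 -0.1899  0.1835] F [ 0.4268 -0.72   -0.8349] w 0.0002321668465702024
rows xyz(units) [ 1.4261 -0.1194 -0.0492]
axes [[-0.01, -0.975, -0.22], [-0.007, -0.22, 0.975], [-1.0, 0.011, -0.005]]
rotvec units [ 0.0728 -0.0567 -0.1356]
```

Eight strokes done. Two more for margin, since they do no harm once the relief valve opens.

Emit:
arm_command(plan=[{"dx": 0.6, "dy": -0.08, "dz": -0.04, "wx": 0.07, "wy": -0.05, "wz": -0.13}, {"dx": 0.4, "dy": 0, "dz": 0, "wx": 0, "wy": 0, "wz": 0}, {"dx": 0.3, "dy": 0, "dz": 0, "wx": 0, "wy": 0, "wz": 0}, {"dx": 0.13, "dy": 0, "dz": 0, "wx": 0, "wy": 0, "wz": 0}, {"dx": 0, "dy": 0, "dz": 0, "wx": 0, "wy": 0, "wz": 0}])

```text
time_s: 11.72
tcp_pos: [0.4922, -0.1904, 0.1552]
eef_rot: [170.1, 89.9, -87.3]
contact_force: [-2.0, 2.6, 9.0]
gripper_width: 0.0005
```

Emit:
arm_command(plan=[{"dx": -0.7, "dy": 0, "dz": 0, "wx": 0, "wy": 0, "wz": 0}, {"dx": -0.7, "dy": 0, "dz": 0, "wx": 0, "wy": 0, "wz": 0}, {"dx": -0.2, "dy": 0, "dz": 0, "wx": 0, "wy": 0, "wz": 0}, {"dx": 0, "dy": 0, "dz": 0, "wx": 0, "wy": 0, "wz": 0}])

```text
time_s: 12.05
tcp_pos: [0.491, -0.19, 0.1842]
eef_rot: [106.6, 89.7, -150.9]
contact_force: [0.6, -0.8, 0.4]
gripper_width: 0.0008
```

Emit:
arm_command(plan=[{"dx": 0.6, "dy": 0, "dz": 0, "wx": 0, "wy": 0, "wz": 0}, {"dx": 0.4, "dy": 0, "dz": 0, "wx": 0, "wy": 0, "wz": 0}, {"dx": 0.3, "dy": 0, "dz": 0, "wx": 0, "wy": 0, "wz": 0}, {"dx": 0.11, "dy": 0, "dz": 0, "wx": 0, "wy": 0, "wz": 0}, {"dx": 0, "dy": 0, "dz": 0, "wx": 0, "wy": 0, "wz": 0}])

```text
time_s: 12.47
tcp_pos: [0.4918, -0.1903, 0.155]
eef_rot: [126.8, 89.7, -130.5]
contact_force: [-2.9, 3.0, 13.1]
gripper_width: 0.0005
```

Emit:
arm_command(plan=[{"dx": -0.7, "dy": 0, "dz": 0, "wx": 0, "wy": 0, "wz": 0}, {"dx": -0.7, "dy": 0, "dz": 0, "wx": 0, "wy": 0, "wz": 0}, {"dx": -1, "dy": 0, "dz": 0, "wx": 0, "wy": 0, "wz": 0}, {"dx": -1, "dy": 0, "dz": 0, "wx": 0, "wy": 0, "wz": 0}, {"dx": -1, "dy": 0, "dz": 0, "wx": 0, "wy": 0, "wz": 0}, {"dx": -1, "dy": 0, "dz": 0, "wx": 0, "wy": 0, "wz": 0}, {"dx": -1, "dy": 0, "dz": 0, "wx": 0, "wy": 0, "wz": 0}, {"dx": -1, "dy": 0, "dz": 0, "wx": 0, "wy": 0, "wz": 0}, {"dx": 0, "dy": 0, "dz": 0, "wx": 0, "wy": 0, "wz": 0}])

```text
time_s: 13.22
tcp_pos: [0.4872, -0.1886, 0.2938]
eef_rot: [80.3, 88.4, -177.1]
contact_force: [0.7, -0.2, -0.2]
gripper_width: 0.001
```

Emit:
arm_command(plan=[{"dx": 0, "dy": 0.8, "dz": -0.8, "wx": 0, "wy": 0, "wz": -0.2}, {"dx": 0, "dy": 0.8, "dz": -0.8, "wx": 0, "wy": 0, "wz": -0.1}, {"dx": 0, "dy": 0.8, "dz": -0.8, "wx": 0, "wy": 0, "wz": 0}, {"dx": 0, "dy": 0.8, "dz": -0.8, "wx": 0, "wy": 0, "wz": 0}, {"dx": 0, "dy": 0.8, "dz": -0.8, "wx": 0, "wy": 0, "wz": 0}, {"dx": 0, "dy": 0.8, "dz": -0.8, "wx": 0, "wy": 0, "wz": 0}, {"dx": 0, "dy": 0.8, "dz": -0.8, "wx": 0, "wy": 0, "wz": 0}, {"dx": 0, "dy": 0.8, "dz": -0.8, "wx": 0, "wy": 0, "wz": 0}, {"dx": 0, "dy": 0.8, "dz": -0.8, "wx": 0, "wy": 0, "wz": 0}, {"dx": 0, "dy": 0.8, "dz": -0.8, "wx": 0, "wy": 0, "wz": 0}, {"dx": 0, "dy": 0.8, "dz": -0.8, "wx": 0, "wy": 0, "wz": 0}, {"dx": 0, "dy": 0.8, "dz": -0.8, "wx": 0, "wy": 0, "wz": 0}, {"dx": 0, "dy": 0.8, "dz": -0.8, "wx": 0, "wy": 0, "wz": 0}, {"dx": 0, "dy": 0.8, "dz": -0.8, "wx": 0, "wy": 0, "wz": 0}, {"dx": 0, "dy": 0.8, "dz": -0.8, "wx": 0, "wy": 0, "wz": 0}, {"dx": 0, "dy": 0, "dz": 0, "wx": 0, "wy": 0, "wz": 0}])

```text
time_s: 14.55
tcp_pos: [0.2883, -0.4798, 0.2606]
eef_rot: [41.3, 87.0, 143.9]
contact_force: [0.3, 0.1, 0.2]
gripper_width: 0.0006
```

Run:
```python
from h import *
np.set_printoptions(precision=4,suppress=True,linewidth=150)
i2,d=snap("top","t3")
P=np.array([np.r_[unproj("top",u,v,d[v,u]),u,v] for u in range(170,440) for v in range(225,300)])
for c in((.5247,.176),(.501,-.2305)):
    s=P[(np.hypot(P[:,0]-c[0],P[:,1]-c[1])<.016)&(P[:,2]<.13)];s=s[np.argsort(-s[:,2])];print(s[:12])
for c in((.5245,.215),(.4925,-.1905)):
    s=P[(np.hypot(P[:,0]-c[0],P[:,1]-c[1])<.014)];print("knob z",np.median(s[:,2]))
```

```text
[[  0.5251   0.1746   0.1146 241.     250.    ]
 [  0.5229   0.1769   0.114  240.     251.    ]
 [  0.5276   0.1794   0.1134 239.     249.    ]
 [  0.5276   0.1749   0.1133 241.     249.    ]
 [  0.5253   0.1771   0.1132 240.     250.    ]
 [  0.5254   0.1728   0.1119 242.     250.    ]
 [  0.5232   0.1728   0.1116 242.     251.    ]
 [  0.5301   0.1775   0.1116 240.     248.    ]
 [  0.5233   0.1797   0.111  239.     251.    ]
 [  0.5279   0.1776   0.1109 240.     249.    ]
 [  0.5279   0.173    0.1107 242.     249.    ]
 [  0.5234   0.1754   0.1097 241.     251.    ]]
[[  0.5027  -0.2272   0.1163 418.     259.    ]
 [  0.5004  -0.234    0.1159 421.     260.    ]
 [  0.5028  -0.2296   0.1156 419.     259.    ]
 [  0.5051  -0.2321   0.1146 420.     258.    ]
 [  0.5006  -0.232    0.1143 420.     260.    ]
 [  0.503   -0.2324   0.1131 420.     259.    ]
 [  0.5008  -0.2302   0.1122 419.     260.    ]
 [  0.5031  -0.2349   0.1119 421.     259.    ]
 [  0.5009  -0.2281   0.1115 418.     260.    ]
 [  0.5054  -0.2306   0.1113 419.     258.    ]
 [  0.5009  -0.2259   0.1112 417.     260.    ]
 [  0.4987  -0.2283   0.1102 418.     261.    ]]
knob z 0.1666698962947728
knob z 0.16715180121939882
```

View pics/t3.png

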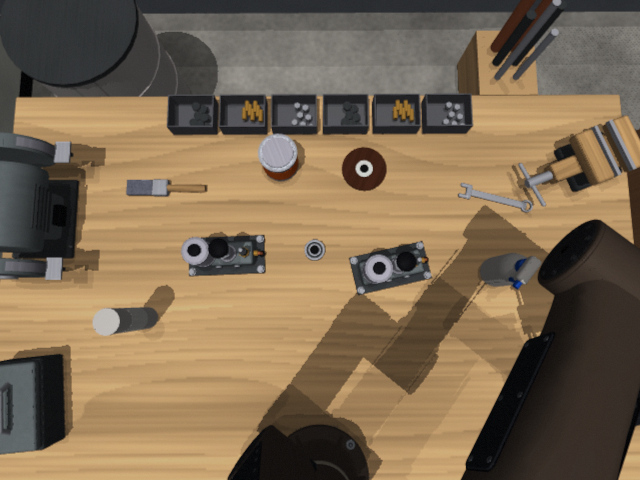

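The pin at (419,260) is now at about 0.113 m, the same as its neighbour at (240,250). Both knobs are up at about 0.167 m, and the bearing, spray bottle, wrench and the rest are where they were. Handing in.

```bash
python3 -c "
from plant import r
print(r.close_job())"
```

```text
the job is handed in; nothing more can be done
None
```

I pumped up lube_a (the right-hand lubricator, at x 0.49, y −0.19) with ten fingertip strokes and handed the job in at about 14.6 s. On nine strokes the tool reached the bottom-stop height. The second was short when I checked it (159 mm against 155 mm), and I pressed a little further without measuring again. I lifted the fingertips clear of the knob after every stroke.

- **Pin:** in the last top picture its tip measures about 112–115 mm above the bench, up from about 89 mm. The neighbour's pin measures the same.
- **Plungers:** both knobs measure 167 mm above the bench, which is fully up. I did not press lube_b.
- **Everything else:** the loose things look to be in the same places as in the first picture. I judged this by eye and did not measure it.
- **Forces:** the highest vertical reading was 31 N, from the fingertips against the bottom stop on the first stroke. The readings at the end of the later strokes were 9–17 N.
- **Not checked:** I took no final side picture, so the pin height rests on the top camera's depth alone. Its readings scatter by about 2–4 mm.

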